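# Click on the shop's tap-on night lights, soft one then stiff one

### The job

Switch on two of the tap-on night lights on the gift shop counter: first click the square one, which has a soft spring, then the large round one, which has a stiff spring, each by pushing its white shade right down from above until it clicks and then letting it spring back up. Do not push down the long narrow light, which is already sold; leave all three lights standing where they are, and do not move or knock over the vase and the toy lion.

Things in the scene. Friction and masses are not known exactly. Their poses are not given: they have to be found in the camera images.
- square_light_top (a point): Centre of the top face of the square night light's white shade; z axis up. The light is loose on the counter: a square light-wood foot 78 x 78 mm, 22 mm high, out of which stands a flat-topped square white shade 54 x 54 mm. The shade is the push key: its top is 38 mm above the counter when up, 29 mm when fully down. Soft spring: about 1.2 N to start it moving, 3.3 N at its click (6.5 mm down), 4 N fully down. x and y axes run parallel to its sides.
- square_light_key (a joint): How far the square light's shade is pushed down, in m: 0 up, 0.009 fully down; it clicks at 0.0065 and springs back by itself.
- round_light_top (a point): Centre of the top face of the large round night light's white shade; z axis up. Loose on the counter: a round light-wood foot 100 mm across, 22 mm high, with a round white shade 72 mm across, bevelled to a flat top 52 mm across. Top 38 mm above the counter when up, 29 mm when fully down. Stiff spring: about 3.6 N to start it moving, 9.7 N at its click (6.5 mm down), 12 N fully down.
- round_light_key (a joint): How far the round light's shade is pushed down, in m: 0 up, 0.009 fully down; it clicks at 0.0065 and springs back by itself.
- long_light_top (a point): Centre of the top face of the long narrow night light's white shade; z axis up. Loose on the counter: light-wood foot 50 x 140 mm (long side along its y axis), 22 mm high, white shade 34 x 110 mm, top 38 mm above the counter. It is sold: do not push it down.
- long_light_key (a joint): How far the long light's shade is pushed down, in m: 0 up, 0.009 fully down. Spring 7 N when fully down.
- vase: Small terracotta vase, 68 mm across and 80 mm high, loose, standing beyond the lights; origin at the centre of its underside, z up. A bystander.
- toy_lion: Toy lion in brown wood on four legs, about 90 mm long, 42 mm wide and 77 mm high, loose, standing beyond the lights; origin on the counter under the middle of its trunk, z up, its head towards its -x. A bystander.
There are look-alikes about, which are no part of the job. Leave any purple, turquoise or yellow look-alike of the part that bears square_light_top alone.

How it is judged (in metres and radians):
On the way, in this order (a step that is already met when the one before it is completed fails the run):
1. the square light is pushed down until it clicks (6.5 mm) while the round one is still up (value of joint square_light_key above 0.0065 m and value of joint round_light_key below 0.002 m), for 0.05 s.
2. the square light has sprung back up (value of joint square_light_key below 0.002 m), for 0.05 s.
3. the large round light is pushed down until it clicks (6.5 mm) (value of joint round_light_key above 0.0065 m and value of joint square_light_key below 0.002 m), for 0.05 s.
At the end, for the whole second after the job is handed in: Both lights have been clicked in order; all three shades are up again (within 2 mm), every light stands upright (within 8 degrees) within 25 mm of where it stood, and the vase and toy lion stand upright (within 14 degrees) within 30 mm of where they were (value of joint each of square_light_key, round_light_key, long_light_key below 0.002 m and distance of each of square_light_top, round_light_top, long_light_top from where it was at the start of the episode below 0.025 m and angle between each of square_light_top, round_light_top, long_light_top's own z axis and vertical below 0.15 rad and distance of each of vase, toy_lion from where it was at the start of the episode below 0.03 m and angle between each of vase, toy_lion's own z axis and vertical below 0.25 rad); the robot touches nothing.
It fails at once if the sold long light is pushed down more than 4 mm (value of joint long_light_key above 0.004 m).
It fails at once if the vase or the toy lion is knocked over or pushed more than 40 mm away (distance of any of vase, toy_lion from where it was at the start of the episode above 0.04 m or angle between any of vase, toy_lion's own z axis and vertical above 0.6 rad).
It also fails if it takes over 35 s, if anything falls off the work surface, if the arm or the gripper's body presses on something with over 40 N, if the wrist force passes 120 N, or if a joint passes its speed limit or range.

### The arm

A 6-joint arm with a two-finger parallel gripper is mounted at the origin on the work surface. World frame = base frame: x ahead of the robot, y to its left, z up, the work surface at z = 0. Lengths are in m, angles in degrees, forces in N, time in s.
With the tool pointing down it reaches from about 0.375 to 0.9 m from the base axis. Payload 3.1 kg.
Tool frame: the origin (TCP) lies at the very end of the fingers, on their centre line; the grasp point (between the pads) lies behind it (bot.grip_depth is the z of the grasp point in the tool frame, in m); z points along the fingers, y is the direction in which the jaws open and shut (so a half turn about z gives the same grasp; the last joint's range is limited). The gripper opens to 87 mm and grips with 3 to 60 N. Pads are 19 mm wide; open, the fingers measure 117 mm over their backs; the gripper's body (75 mm by 190 mm) begins 51 mm behind the grasp point.
Start: joints at [57.267, 30.224, 82.088, -0, 67.689, -10.227], TCP at [0.239, 0.577, 0.223] pointing down, gripper open.
Joint ranges: [-176.69, 176.69], [-43.24, 126.21], [12.49, 139.97], [-82, 262], [0, 151.66], [-163.58, 163.58]. Speed limits (degrees/s): [159.86, 159.86, 180, 180, 180, 180].

### API

Orientations are given as a 3x3 rotation matrix whose columns are the frame's x, y, z axes.
In Python, from rig import bot, vision gives the robot as it stands. The module is installed in compiled form; this text tells all that it offers.
- The arm moves only by the shell command python3 -m jog 'ROWS'. ROWS is JSON, a list of rows, each a list of 3 entries, a list of its own where there are three numbers: the shift along the tool's x, y, z in mm, then the turn, a rotation vector about the tool's x, y, z in degrees, then the closure, from 0 (fully open) to 1 (shut). In form: [[[dx, dy, dz], [wx, wy, wz], fingers], ...]. A call has 1 to 12 rows; each row is the pose to reach, as a shift and turn from the pose commanded when the call began, along the tool's axes at that moment; what a row does not reach only later rows make up. A row lasts 1/12 s, in which the tool goes at most 41.7 mm and 7.16 degrees, less where a joint would pass 70% of its speed; a pose out of reach is approached as far as the arm can. A call with a gripper value outside its range is refused whole. The fingers move at their own pace and stop on an object; the grip force is fixed at half the most. Time passes only in rows, so rows that repeat a pose let the fingers close. It gives the time, the measured TCP pose, the force and the opening at its end, in the units of the state.
- bot.read_state(): the state, without advancing time (a new reading comes with each control period).
- vision.capture(name): name is "side" or "top" or "wrist"; returns the picture (384x512x3 uint8, red, green, blue); there is no depth.
- vision.camera_info(name): a dict with "intrinsics" (3x3 intrinsics, pixels), "dist" ([k1, k2, p1, p2, k3] as OpenCV has them; the pictures are not rectified), "camera_from_world" (4x4, takes a point from world to camera coordinates); the wrist camera has in their place "mount" (4x4, takes a point from camera to tool coordinates, whose origin is the TCP and whose axes are the flange's). Camera axes: x right, y up, looking along -z (the intrinsics and any distortion apply to the point x, -y, -z); pixel columns grow to the right and rows downward; lengths in m; the calibration is good to about 2 mm. A picture is of the moment at which its call begins: read the wrist's pose just before it. camera_info takes no time and is no camera call.
- bot.hand_in(): hands the job in, once; it reports no verdict.
The state is a dict: "time_s": time; "joint_positions": joint angles; "qvel": joint speeds; "tau": joint torques, N m; "position": TCP position; "tcp_rot": TCP orientation; "force": force on the tool from outside, world axes, zero at the start; "moment": the same for the moment, N m; "opening": opening from 0.0 (shut) to 1.0 (fully open).
Only numpy, scipy, OpenCV 4.12 (cv2) and the standard library are available. Lean on these libraries where they do the work, as an engineer would, in place of code of your own. Each camera call takes 0.05 s, during which the arm holds its last target. There are 200 camera calls.

## Working session

There is one attempt and no reset: what is moved stays moved. The work goes in short steps, Python scripts to look and compute and a shell command to move; the robot and the scene stay as the last step left them, time stands still between calls to the robot, and variables do not carry over. Pictures are saved under pics/ and viewed, about 8 in all and at most 12, crops included, and the job is handed in when it is done.

```bash
mkdir -p pics
python3 - <<'E'
from rig import bot, vision
import cv2, numpy as np
s=bot.read_state(); print(s)
ims=[]
for n in ("side","top"):
    im=vision.capture(n)[:,:,::-1]; cv2.imwrite(f"pics/{n}0.png",im)
    i=vision.camera_info(n); print(n,{k:np.round(v,4).tolist() for k,v in i.items()})
print({k:np.round(v,4).tolist() for k,v in vision.camera_info("wrist").items()}, bot.grip_depth)
E
```

```text
{'time_s': 0.0, 'joint_positions': array([ 5.72691860e+01,  3.02777615e+01,  8.21555585e+01, -3.20226693e-04,
        6.76883198e+01, -1.02253290e+01]), 'qvel': array([ 0.02758522, -0.02417267, -0.11546171, -0.05134847,  0.02866185,
       -0.16109357]), 'tau': array([-7.49744977e-04, -4.40043426e+01, -1.76589775e+01,  6.31429651e-02,
        5.82912366e-02, -1.75760720e-04]), 'position': array([0.23879134, 0.57680534, 0.22158914]), 'tcp_rot': array([[-9.23843495e-01,  3.82768715e-01, -1.14354925e-03],
       [ 3.82770243e-01,  9.23841838e-01, -1.78871845e-03],
       [ 3.71793179e-04, -2.09021253e-03, -9.99997746e-01]]), 'force': array([-0.36294915,  0.66165667,  0.02467552]), 'moment': array([ 0.00666707,  0.05489573, -0.04239664]), 'opening': 1.0031325888960918}
side {'intrinsics': [[367.6066, 0.0, 258.2048], [0.0, 367.6066, 187.0248], [0.0, 0.0, 1.0]], 'dist': [-0.0971, 0.0, 0.0, 0.0, 0.0], 'camera_from_world': [[0.9111, -0.4118, -0.0181, -0.4752], [0.3063, 0.6469, 0.6983, -0.2726], [-0.2759, -0.6418, 0.7155, -0.6938], [0.0, 0.0, 0.0, 1.0]]}
top {'intrinsics': [[425.2035, 0.0, 255.0661], [0.0, 425.2035, 193.2821], [0.0, 0.0, 1.0]], 'dist': [0.0168, 0.0, 0.0, 0.0, 0.0], 'camera_from_world': [[0.0073, -0.9998, -0.02, 0.0749], [0.9934, 0.0049, 0.1145, -0.5593], [-0.1144, -0.0207, 0.9932, -0.9868], [0.0, 0.0, 0.0, 1.0]]}
{'intrinsics': [[283.2965, 0.0, 256.7875], [0.0, 283.2965, 193.8149], [0.0, 0.0, 1.0]], 'dist': [0.0116, 0.0, 0.0, 0.0, 0.0], 'mount': [[0.0007, 0.9698, 0.2437, 0.0668], [1.0, -0.0008, 0.0002, -0.0005], [0.0004, 0.2437, -0.9698, -0.161], [0.0, 0.0, 0.0, 1.0]]} -0.0187
```

View pics/top0.png

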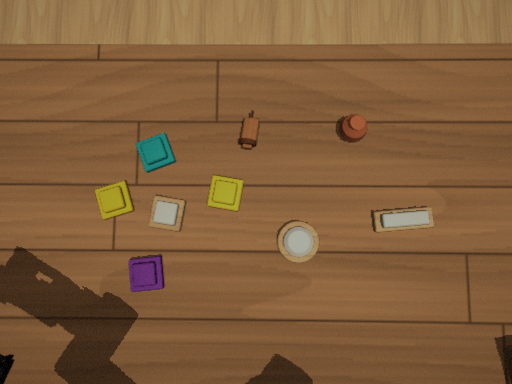

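View pics/side0.png

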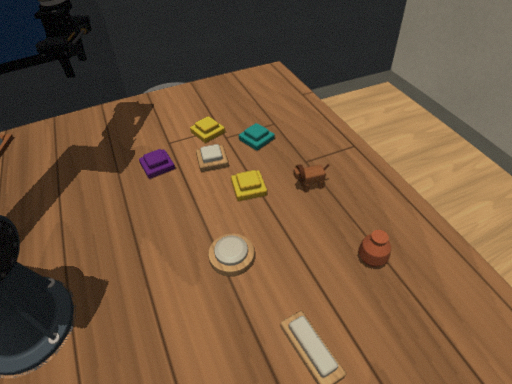

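The top view shows the white square shade at about (165,213), the round one at (298,241) and the long one at (405,218). In the side view the square is at about (211,153) and the round at (232,249). I'll triangulate these next.

```bash
cat > h.py <<'E'
import cv2, numpy as np
from rig import bot, vision
def cam(n, s=None):
    i=vision.camera_info(n); K,d=np.array(i["intrinsics"]),np.array(i["dist"])
    if n=="wrist":
        T=np.eye(4); T[:3,:3]=s["tcp_rot"]; T[:3,3]=s["position"]; W=T@np.array(i["mount"])
    else: W=np.linalg.inv(np.array(i["camera_from_world"]))
    return K,d,W
def ray(c,px):
    K,d,W=c; u=cv2.undistortPoints(np.array([[px]],float),K,d)[0,0]
    v=W[:3,:3]@np.array([u[0],-u[1],-1]); return W[:3,3],v/np.linalg.norm(v)
def plane(c,px,z): o,v=ray(c,px); return o+v*(z-o[2])/v[2]
def tri(a,b):
    A=np.zeros((3,3)); y=np.zeros(3); M=[]
    for o,v in (a,b): P=np.eye(3)-np.outer(v,v); A+=P; y+=P@o; M.append((o,P))
    p=np.linalg.solve(A,y); return p,[np.linalg.norm(P@(p-o)) for o,P in M]
def white(im, amin=60, smax=60, vmin=110):
    h=cv2.cvtColor(im,cv2.COLOR_BGR2HSV)
    m=cv2.inRange(h,(0,0,vmin),(180,smax,255))
    n,_,st,ce=cv2.connectedComponentsWithStats(m)
    return m,[(ce[k].round(1).tolist(),st[k].tolist()) for k in range(1,n) if st[k][4]>amin]
E
python3 - <<'E'
from h import *
C={n:cam(n) for n in("side","top")}
for n in C: 
    for x in white(cv2.imread(f"pics/{n}0.png"))[1]: print(n,x, plane(C[n],x[0],.038).round(4))
E
```

```text
side ([461.7, 60.3], [392, 0, 120, 156, 13056]) [1.5608 0.3954 0.038 ]
side ([163.1, 86.2], [147, 83, 32, 9, 88]) [0.4762 0.688  0.038 ]
side ([210.6, 152.0], [201, 145, 21, 15, 245]) [0.51   0.2851 0.038 ]
side ([230.4, 249.5], [215, 236, 32, 28, 706]) [ 0.4437 -0.0322  0.038 ]
side ([313.2, 345.7], [289, 316, 49, 60, 1133]) [ 0.4997 -0.2815  0.038 ]
top ([165.2, 212.5], [153, 201, 25, 24, 481]) [0.5111 0.292  0.038 ]
top ([405.5, 218.7], [383, 211, 47, 17, 632]) [ 0.5    -0.2755  0.038 ]
top ([298.1, 241.3], [283, 227, 31, 30, 709]) [ 0.4452 -0.0237  0.038 ]
```

```bash
python3 - <<'E'
from h import *
C={n:cam(n) for n in("side","top")}
for k,a,b in (("sq",[210.6,152],[165.2,212.5]),("rd",[230.4,249.5],[298.1,241.3]),("lg",[313.2,345.7],[405.5,218.7])):
    print(k,tri(ray(C["side"],a),ray(C["top"],b)))
E
python3 -m jog '[[[-36,-16,7],[0,0,0],1],[[-72,-32,14],[0,0,0],1],[[-108,-48,21],[0,0,0],1],[[-144,-64,28],[0,0,0],1],[[-180,-80,35],[0,0,0],1],[[-216,-97,43],[0,0,0],1],[[-252,-113,50],[0,0,0],1],[[-288,-129,57],[0,0,0],1],[[-325,-145,64],[0,0,0],1],[[-362,-162,72],[0,0,0],1],[[-362,-162,72],[0,0,0],1],[[-362,-162,72],[0,0,0],1]]'
python3 - <<'E'
from h import *
s=bot.read_state(); im=vision.capture("wrist")[:,:,::-1]; cv2.imwrite("pics/w1.png",im)
np.savez("w1.npz",p=s["position"],R=s["tcp_rot"]); print(s["time_s"],s["position"],s["opening"],s["force"])
c=cam("wrist",s)
for x in white(im,200)[1]: print(x,plane(c,x[0],.038).round(4))
E
```

```text
sq (array([0.5118771 , 0.29359579, 0.03079102]), [np.float64(0.0002540879799406793), np.float64(0.00025408797994067825)])
rd (array([ 0.44550028, -0.02469441,  0.02690753]), [np.float64(0.00026733873009773443), np.float64(0.0002673387300976748)])
lg (array([ 0.50126035, -0.2787185 ,  0.02924079]), [np.float64(0.0008518878258239587), np.float64(0.0008518878258239281)])
time_s: 1.1
position: [0.5127, 0.2871, 0.1496]
tcp_rot: [[-0.922, 0.387, -0.002], [0.387, 0.922, -0.0], [0.001, -0.001, -1.0]]
force: [-0.3, 0.1, 0.4]
opening: 0.171
1.1 [0.5127289  0.28711926 0.14956872] 0.17128185407707752 [-0.25921929  0.06788787  0.36643395]
([262.1, 185.0], [233, 155, 59, 61, 2654]) [0.5077 0.2942 0.038 ]
([416.6, 255.4], [409, 245, 17, 19, 246]) [0.6394 0.4142 0.038 ]
```

View pics/w1.png

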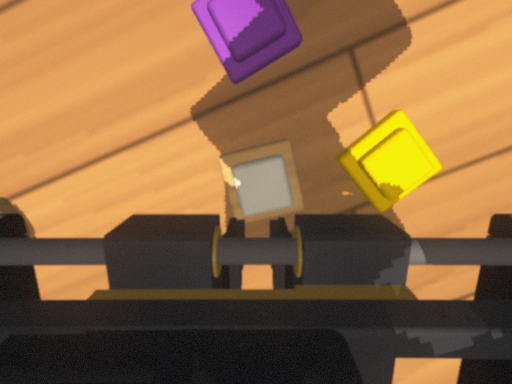

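The wrist view shows the square shade at about (265,185), with fingers still closing and the purple and yellow look-alikes clear of it. The views put its centre near (0.510, 0.295), so I'll shift over it and come down to about 12 mm above the shade.

```bash
python3 -m jog '[[[6,6,0],[0,0,0],1],[[6,6,20],[0,0,0],1],[[6,6,40],[0,0,0],1],[[6,6,60],[0,0,0],1],[[6,6,80],[0,0,0],1],[[6,6,95],[0,0,0],1],[[6,6,100],[0,0,0],1],[[6,6,100],[0,0,0],1]]'
python3 - <<'E'
from h import *
s=bot.read_state()
a=vision.capture("wrist")[:,:,::-1]; b=vision.capture("side")[:,:,::-1]; t=vision.capture("top")[:,:,::-1]
cv2.imwrite("pics/c2.png",np.hstack([cv2.resize(x,(400,400)) for x in (a[90:290,160:360],cv2.getRectSubPix(b,(100,100),(211,140)))]))
E
```

```text
time_s: 1.82
position: [0.5061, 0.2985, 0.0495]
tcp_rot: [[-0.925, 0.38, -0.003], [0.38, 0.925, -0.001], [0.002, -0.002, -1.0]]
force: [-0.8, 0.5, 0.4]
opening: 0.007
```

View pics/c2.png

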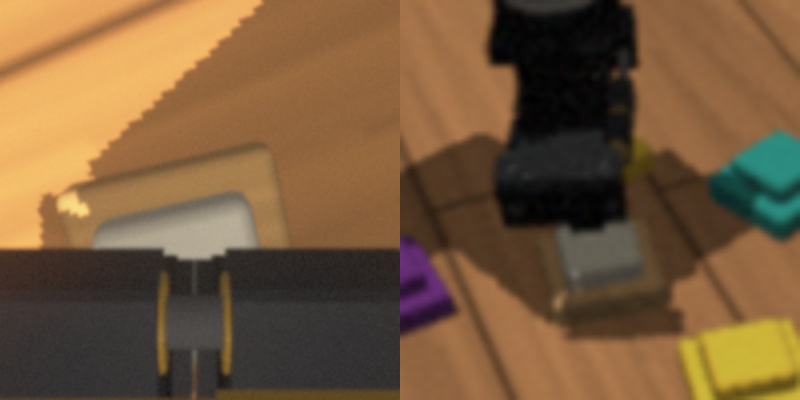

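The wrist crop shows the shade's far edge at full-image pixel (248,193). That puts the shade centre about 3 mm along tool -x from the tip, with y centred. I'll correct that and press slowly.

```bash
python3 -m jog '[[[-3,0,4],[0,0,0],1],[[-3,0,8],[0,0,0],1],[[-3,0,11],[0,0,0],1],[[-3,0,13],[0,0,0],1],[[-3,0,15],[0,0,0],1],[[-3,0,17],[0,0,0],1],[[-3,0,19],[0,0,0],1],[[-3,0,20],[0,0,0],1],[[-3,0,20],[0,0,0],1],[[-3,0,20],[0,0,0],1]]'
```

```text
time_s: 2.8
position: [0.5113, 0.2957, 0.0307]
tcp_rot: [[-0.924, 0.383, 0.0], [0.383, 0.924, -0.0], [-0.0, 0.0, -1.0]]
force: [-0.2, -2.3, 3.5]
opening: 0.006
```

```bash
python3 -m jog '[[[0,0,0.7],[0,0,0],1],[[0,0,1.4],[0,0,0],1],[[0,0,2],[0,0,0],1],[[0,0,2],[0,0,0],1],[[0,0,2],[0,0,0],1]]'; python3 -c "
from rig import bot
s=bot.read_state();print(s['position'],s['force'])"
```

```text
time_s: 3.22
position: [0.5114, 0.2958, 0.0294]
tcp_rot: [[-0.924, 0.383, 0.001], [0.383, 0.924, -0.0], [-0.001, 0.0, -1.0]]
force: [-0.5, -1.1, 7.2]
opening: 0.002
[0.51137952 0.2958037  0.0293529 ] [-0.47862259 -1.08455439  7.21831585]
```

Force rose to 7.2 N at z 0.0294, so the shade is at its stop and well past the click. I'll lift, then travel to the round light.

```bash
python3 -m jog '[[[0,0,-10],[0,0,0],1],[[0,0,-40],[0,0,0],1],[[0,0,-80],[0,0,0],1],[[0,0,-110],[0,0,0],1],[[0,0,-110],[0,0,0],1],[[0,0,-110],[0,0,0],1]]'
python3 -m jog '[[[-7,-35,0],[0,0,0],1],[[-14,-70,0],[0,0,0],1],[[-21,-105,0],[0,0,0],1],[[-28,-140,0],[0,0,0],1],[[-35,-175,0],[0,0,0],1],[[-42,-210,0],[0,0,0],1],[[-49,-245,0],[0,0,0],1],[[-56,-280,0],[0,0,0],1],[[-62,-320,0],[0,0,0],1],[[-62,-320,0],[0,0,0],1],[[-62,-320,0],[0,0,0],1],[[-62,-320,0],[0,0,0],1]]'
python3 - <<'E'
from h import *
s=bot.read_state(); im=vision.capture("wrist")[:,:,::-1]; cv2.imwrite("pics/w3.png",im)
t=vision.capture("top")[:,:,::-1]
print(s["time_s"],s["position"]); c=cam("wrist",s)
for x in white(im,200)[1]: print("wrist",x,plane(c,x[0],.038).round(4))
for x in white(t)[1]: print("top",x,plane(cam("top"),x[0],.038).round(4))
E
```

```text
time_s: 3.72
position: [0.512, 0.2965, 0.1406]
tcp_rot: [[-0.924, 0.383, 0.004], [0.383, 0.924, 0.002], [-0.003, 0.003, -1.0]]
force: [-0.7, 0.4, -1.5]
opening: 0.002
time_s: 4.72
position: [0.4449, -0.0232, 0.1376]
tcp_rot: [[-0.923, 0.384, -0.003], [0.384, 0.923, 0.001], [0.003, 0.0, -1.0]]
force: [0.4, 0.3, 0.4]
opening: 0.004
4.7167 [ 0.44487044 -0.02315013  0.13757192]
wrist ([255.7, 188.9], [221, 157, 71, 63, 3552]) [ 0.4384 -0.0221  0.038 ]
wrist ([87.0, 254.8], [40, 246, 93, 18, 1534]) [ 0.4361 -0.2034  0.038 ]
top ([164.1, 212.0], [153, 201, 24, 23, 423]) [0.5123 0.2946 0.038 ]
top ([405.5, 218.6], [382, 210, 48, 18, 651]) [ 0.5002 -0.2755  0.038 ]
top ([322.5, 240.6], [298, 229, 52, 23, 299]) [ 0.4473 -0.0809  0.038 ]
```

View pics/w3.png

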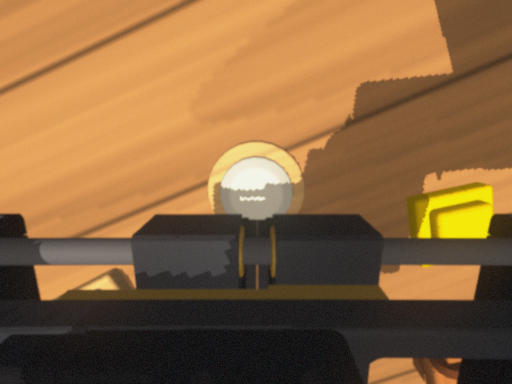

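The wrist view shows the round shade centred at about (256,192), directly under the closed fingers to within 2–4 mm. The top view shows the square light still in place. I'll go straight down.

```bash
python3 -m jog '[[[0,0,20],[0,0,0],1],[[0,0,45],[0,0,0],1],[[0,0,70],[0,0,0],1],[[0,0,85],[0,0,0],1],[[0,0,93],[0,0,0],1],[[0,0,96],[0,0,0],1],[[0,0,98.5],[0,0,0],1],[[0,0,100.5],[0,0,0],1],[[0,0,102.5],[0,0,0],1],[[0,0,104.5],[0,0,0],1],[[0,0,106],[0,0,0],1],[[0,0,106],[0,0,0],1]]'
python3 -m jog '[[[0,0,0],[0,0,0],1],[[0,0,0],[0,0,0],1]]'
```

```text
time_s: 5.82
position: [0.4464, -0.0231, 0.0335]
tcp_rot: [[-0.924, 0.383, 0.002], [0.383, 0.924, 0.0], [-0.002, 0.001, -1.0]]
force: [-0.2, 3.5, 8.8]
opening: 0.006
time_s: 5.98
position: [0.4464, -0.0231, 0.0337]
tcp_rot: [[-0.924, 0.383, 0.002], [0.383, 0.924, 0.0], [-0.002, 0.001, -1.0]]
force: [-0.4, 3.7, 8.0]
opening: 0.003
```

```bash
python3 -m jog '[[[0,0,1],[0,0,0],1],[[0,0,2],[0,0,0],1],[[0,0,3],[0,0,0],1],[[0,0,4],[0,0,0],1],[[0,0,5],[0,0,0],1],[[0,0,6],[0,0,0],1],[[0,0,6],[0,0,0],1],[[0,0,6],[0,0,0],1]]'
```

```text
time_s: 6.65
position: [0.4465, -0.0231, 0.0292]
tcp_rot: [[-0.924, 0.383, 0.003], [0.383, 0.924, -0.0], [-0.003, 0.001, -1.0]]
force: [-0.9, 4.0, 22.7]
opening: 0.005
```

At the stop: 22.7 N at z 0.0292, where fully down needs 12 N. I'll lift off, back away and check.

```bash
python3 -m jog '[[[0,0,-5],[0,0,0],1],[[0,0,-12],[0,0,0],1],[[0,0,-40],[0,0,0],1],[[0,0,-80],[0,0,0],1],[[0,0,-120],[0,0,0],1],[[0,0,-150],[0,0,0],1],[[30,0,-150],[0,0,0],1],[[60,0,-150],[0,0,0],1],[[60,0,-150],[0,0,0],1],[[60,0,-150],[0,0,0],1],[[60,0,-150],[0,0,0],1]]'
python3 - <<'E'
from h import *
print(bot.read_state()["time_s"])
ims={n:vision.capture(n)[:,:,::-1] for n in("side","top")}
for n in ims:
    for x in white(ims[n])[1]: print(n,x)
cv2.imwrite("pics/end.png",cv2.resize(np.hstack([ims["side"],ims["top"]]),(800,300)))
E
```

```text
time_s: 7.57
position: [0.3914, -0.0009, 0.1771]
tcp_rot: [[-0.924, 0.383, 0.003], [0.383, 0.924, -0.001], [-0.003, 0.0, -1.0]]
force: [0.0, -0.3, 0.8]
opening: 0.01
7.5667
side ([461.5, 60.6], [391, 0, 121, 157, 13157])
side ([213.9, 151.4], [207, 145, 15, 14, 163])
side ([233.0, 248.9], [218, 237, 29, 25, 540])
side ([313.1, 345.9], [289, 316, 49, 60, 1164])
top ([165.2, 212.5], [153, 201, 25, 24, 492])
top ([405.5, 218.6], [382, 210, 48, 18, 642])
top ([300.0, 237.5], [288, 227, 25, 23, 390])
```

View pics/end.png

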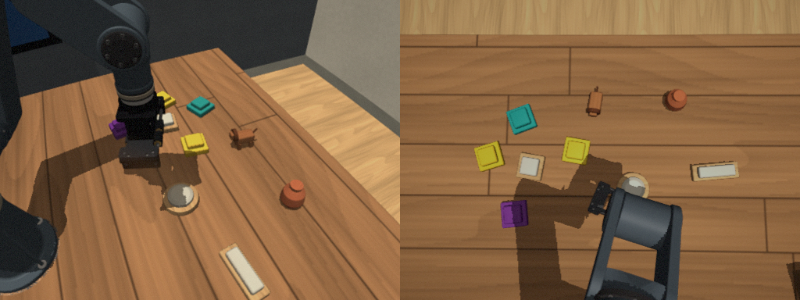

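The final picture shows all three lights, the vase and the lion standing in place, with the arm clear of them. Handing in.

```bash
python3 -c "
from rig import bot
print(bot.hand_in())"
```

```text
the job is handed in; nothing more can be done
None
```

I pressed both lights to their stops with closed fingers, the square one first and then the round one. I lifted clear after each press and handed the job in at about 7.7 s. There was no direct reading of the key joints, so both clicks and the springing back up are inferred from tip height, force and pictures.

| Light | Force at the stop | Tip height | Text's fully-down values |
|---|---|---|---|
| Square | 7.2 N | 29.4 mm | 4 N, 29 mm |
| Round | 22.7 N | 29.2 mm | 12 N, 29 mm |

**Final checks:**
- **Square and long lights:** in the top view both are within 0.1 px of where they started.
- **Round light:** it was partly hidden and shaded by the arm, so its image centre shifted 2–4 px. I judged by eye that it is still in place.
- **Vase and toy lion:** both are standing, judged by eye only.
- **Robot:** the arm is clear, with the tip at z = 0.177 m and about 0.8 N of residual force.

**Disagreements:** the two-view heights of the shades came out at 27–31 mm against the 38 mm in the text. The likely cause is that the white masks included the shade sides. The cameras also differed by 3–8 mm in plan position, and the contact forces and heights agreed with the text's figures.

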